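Hold the drain coupler on the tilted nipple

TASK

Drain the manifold that has the open beaker under its spout: lift the coupler off its parking peg, press it squarely onto that manifold's tilted nipple until the spring sleeve snaps and is fully home, and hold it there with a light push, finishing while you still grip it and hold it down against the spring. Do not press the sleeve of the other manifold, which has the closed jar under its spout, do not shift the beaker or the jar, and do not knock over the little dropper bottle.

Things in the scene. Friction and masses are not known exactly. Their poses are not given: they have to be found in the camera images.
- coupler_center (a point): centre (half-way up) of the coupler: a plain steel cylinder 90 mm long and 31 mm in diameter, standing upright on a parking peg; its z axis runs along it from mouth to closed head. Grip it by the ringed upper part, 29 mm in diameter, from 0 to 40 mm above this centre (44 to 85 mm above the mouth)
- coupler_mouth (a point): centre of the coupler's open lower end, 45 mm below its centre; z as above. The bore is 17 mm in diameter and 44 mm deep. It weighs 0.15 kg
- coupler: the same coupler, origin at its mouth
- dock: the coupler's parking place: a fixed plate 75 x 75 x 12 mm with an upright peg, 13 mm in diameter and 46 mm high, which fills the coupler's bore and carries it with its mouth 2 mm above the plate; origin at the centre of its underside. Lift the coupler straight up by more than 60 mm to clear it
- sleeve_a_top (a point): centre of the upper face of the left manifold's spring sleeve (moves with it); its z axis is the nipple's axis, pointing out of the nipple, 22 degrees from vertical, leaning towards the manifold's front (the robot's side); at rest it is 133 mm above the bench. The sleeve's face is 32 mm across; the fixed nipple post, 14 mm in diameter with a ball end, stands 24 mm out of it at rest
- sleeve_b_top (a point): centre of the upper face of the right manifold's spring sleeve (moves with it); its z axis is the nipple's axis, pointing out of the nipple, 22 degrees from vertical, leaning towards the manifold's front (the robot's side); at rest it is 133 mm above the bench. The sleeve's face is 32 mm across; the fixed nipple post, 14 mm in diameter with a ball end, stands 24 mm out of it at rest
- sleeve_a (a joint): travel of the left manifold's spring sleeve along the nipple axis, m: 0 at rest (up), 0.012 fully pressed (hard stop). About 4 N starts it, the resistance rises to about 9 N near 0.003, then it snaps and the resistance falls to about 3 N near 0.009 and rises again to about 9 N at the stop; let go at any point, it springs back to 0
- sleeve_b (a joint): travel of the right manifold's spring sleeve along the nipple axis, m: 0 at rest (up), 0.012 fully pressed (hard stop). About 4 N starts it, the resistance rises to about 9 N near 0.003, then it snaps and the resistance falls to about 3 N near 0.009 and rises again to about 9 N at the stop; let go at any point, it springs back to 0
- spout_a (a point): point just under the mouth of the left manifold's thin bent spout, 95 mm above the bench, 85 mm to the manifold's left of its nipple block; a vessel stands below it
- spout_b (a point): point just under the mouth of the right manifold's thin bent spout, 95 mm above the bench, 85 mm to the manifold's left of its nipple block; a vessel stands below it
- beaker_center (a point): centre of the open clear beaker, 66 mm across and 80 mm high, which stands under one of the two spouts
- jar_center (a point): centre of the closed sample jar, 57 mm across and 67 mm high, with a screw lid, which stands under the other spout
- dropper_center (a point): centre of a bystander, a small dropper bottle 39 mm across and 109 mm high
- manifold_a: the left manifold: a fixed grey block 52 mm wide on an aluminium plate 8 mm thick (100 mm front to back, from 50 mm right to 135 mm left of the block's middle), with the tilted nipple on top; origin at the underside below the nipple; its x axis points away from its front, so the nipple leans to -x; y points to its spout
- manifold_b: the right manifold: a fixed grey block 52 mm wide on an aluminium plate 8 mm thick (100 mm front to back, from 50 mm right to 135 mm left of the block's middle), with the tilted nipple on top; origin at the underside below the nipple; its x axis points away from its front, so the nipple leans to -x; y points to its spout
There are look-alikes about, which are no part of the job. Leave any pink look-alike of the coupler alone. Leave any red look-alike of the manifold_a alone.

How it is judged:
On the way, in this order (a step that is already met when the one before it is completed fails the run):
1. the coupler is lifted clear of its parking peg (distance between coupler_mouth and dock above 0.07 m), for 0.1 s.
2. the coupler is on the nipple of the manifold with the beaker, square to it, and the sleeve has snapped down (((horizontal distance between beaker_center and spout_a below 0.04 m and value of joint sleeve_a above 0.009 m and distance between coupler_mouth and sleeve_a_top below 0.006 m and angle between the z axis of coupler_mouth and the z axis of sleeve_a_top, either way round below 0.12 rad) or (horizontal distance between beaker_center and spout_b below 0.04 m and value of joint sleeve_b above 0.009 m and distance between coupler_mouth and sleeve_b_top below 0.006 m and angle between the z axis of coupler_mouth and the z axis of sleeve_b_top, either way round below 0.12 rad))), for 0.3 s.
At the end, for the whole second after the job is handed in: Coupler on the nipple of the manifold with the beaker: mouth within 6 mm of the sleeve's face centre, axis within 0.12 rad, that sleeve pressed at least 9 of 12 mm, bearing on it with 1.5 to 60 N, still, gripped by the fingers (over 3 N); beaker and jar within 20 mm of their starts ((((horizontal distance between beaker_center and spout_a below 0.04 m and value of joint sleeve_a above 0.009 m and distance between coupler_mouth and sleeve_a_top below 0.006 m and angle between the z axis of coupler_mouth and the z axis of sleeve_a_top, either way round below 0.12 rad) and contact force between coupler and manifold_a between 1.5 and 60 N) or ((horizontal distance between beaker_center and spout_b below 0.04 m and value of joint sleeve_b above 0.009 m and distance between coupler_mouth and sleeve_b_top below 0.006 m and angle between the z axis of coupler_mouth and the z axis of sleeve_b_top, either way round below 0.12 rad) and contact force between coupler and manifold_b between 1.5 and 60 N)) and contact force between the fingers and coupler above 3 N and linear speed of coupler below 0.02 m/s and distance of each of beaker_center, jar_center from where it was at the start of the episode below 0.02 m); the arm keeps its last pose, push and grip.
It fails at once if the sleeve of the manifold with the closed jar is pressed by more than 4 mm ((horizontal distance between beaker_center and spout_a below 0.04 m and value of joint sleeve_b above 0.004 m) or (horizontal distance between beaker_center and spout_b below 0.04 m and value of joint sleeve_a above 0.004 m)).
It fails at once if the beaker or the jar is shifted by more than 20 mm or tipped (distance of any of beaker_center, jar_center from where it was at the start of the episode above 0.02 m or angle between any of beaker_center, jar_center's own z axis and vertical above 0.4 rad).
It fails at once if the dropper bottle is knocked over (angle between dropper_center's own z axis and vertical above 0.6 rad).
It also fails if it takes over 45 s, if anything falls off the work surface, if the arm or the gripper's body presses on something with over 40 N, if the wrist force passes 120 N, or if a joint passes its speed limit or range.

ROBOT

A 6-joint arm with a two-finger parallel gripper is mounted at the origin on a cart in front of the work surface, level with it; the furniture and walls round the work are solid. World frame = base frame: x ahead of the robot, y to its left, z up, the work surface at z = 0. Lengths are in m, angles in rad, forces in N, time in s.
With the tool pointing down it reaches from about 0.35 to 0.975 m from the base axis. Payload 4.9 kg.
Tool frame: the origin (TCP) lies midway between the tips of the shut fingers; the grasp point (between the pads) lies 19 mm behind it; z points along the fingers, y is the line along which they close (so a half turn about z gives the same grasp; the last joint's range is limited). The gripper opens to 85 mm and grips with 20 to 120 N. Pads are 22 mm wide; open, the fingers measure 114 mm over their backs; the gripper's body (76 mm by 85 mm) begins 54 mm behind the grasp point. The pads swing forward as they close: fully open they stand 13 mm farther back than shut.
Start: joints at [-1.38, 0.053, 1.613, -0, 1.476, -0.119], TCP at [0.191, -0.595, 0.206] pointing down, gripper open.
Joint ranges: [-3.01, 3.01], [-1.01, 2.22], [0.06, 2.58], [-1.02, 4.17], [0.09, 2.62], [-3.14, 3.14]. Speed limits (rad/s): [2.57, 2.57, 3.14, 3.14, 3.14, 3.14].

INTERFACE

Orientations are given as a unit quaternion [w, x, y, z].
In Python, from plant import state, grab_frame, job_done, cut_out, place_of gives the robot as it stands.
- The arm moves only by the tool jog_arm, never from a script. Its argument "motion" is text: rows parted by semicolons, each of 7 numbers parted by spaces: the opening in per cent of the stroke, from 0 (shut) to 100 (fully open), then the shift along the tool's x, y, z as a fraction of full scale, then the turn, a rotation vector about the tool's x, y, z as a fraction of full scale. A call has exactly 5 rows; each row is the pose to reach, as a shift and turn from the pose commanded when the call began, along the tool's axes at that moment; what a row does not reach only later rows make up. Full scale, the value 1, is 50 cm for a shift and 1.5 rad for a turn. A row lasts 1/8 s, in which the tool goes at most 62.5 mm and 10.7 degrees, less where a joint would pass 70% of its speed; a pose out of reach is approached as far as the arm can. A call with a number of a shift or a turn outside -1 to 1 is refused whole. A call with a gripper value outside its range is refused whole. The fingers move at their own pace and stop on an object; the grip force is fixed at half the most. Time passes only in rows, so rows that repeat a pose let the fingers close, or fill a call up. It gives the time, the measured TCP pose, the force, the opening and the grip force at its end, in the units of the state.
- state(): the state, without advancing time (a new reading comes with each control period).
- grab_frame(name): name is "scene" or "top"; returns a dict with "color" (480x640x3 uint8, red, green, blue), "range_z" (480x640 float32, m along the optical axis (not along the pixel's ray), 0 where there is no reading), "intrinsics" (3x3 intrinsics, pixels), "world_from_camera" (4x4, takes a point from camera to world coordinates). Camera axes: x right, y up, looking along -z (the intrinsics and any distortion apply to the point x, -y, -z); pixel columns grow to the right and rows downward; lengths in m; the calibration is good to about 2 mm. A picture is of the moment at which its call begins.
- job_done(): hands the job in; it is judged then, once.
Trained networks look in the newest picture that a camera, given by its name, has taken for a name from the list of things; names that differ only in an ending like _2 or _b are one class to them, and where a whole thing is asked for, a point or a joint stands for the part that bears it (a point fixed in the world has none). Each returns a list of dicts, best first, with "p" (0 to 1); they miss things now and then, are a little off and sometimes report something else, mostly with a low value. They report only what shows in the picture. A call takes as long as a camera call. They do not tell look-alikes from the thing itself.
- cut_out(camera, thing): "pixels" (480x640 bool, what is visible of it).
- place_of(camera, thing): "at" ([x, y, z] in m, in world coordinates, good to about 4 mm: a listed point, or the origin of a listed thing).
The state is a dict: "time": time; "joint_pos": joint angles; "joint_vel": joint speeds; "joint_efforts": joint torques, N m; "tool_pos": TCP position; "tool_rot": TCP orientation; "contact_force": force on the tool from outside, world axes, zero at the start; "ft_torque": the same for the moment, N m; "gripper_width": opening from 0.0 (shut) to 1.0 (fully open); "grasp_force": force on a finger pad.
Only numpy, scipy, OpenCV 4.12 (cv2) and the standard library are available. Lean on these libraries where they do the work, as an engineer would, in place of code of your own. Each camera call takes 0.05 s, during which the arm holds its last target. There are 200 camera calls.

## Working session

There is one attempt and no reset: what is moved stays moved. The work goes in short steps, Python scripts to look and compute and a tool call to move; the robot and the scene stay as the last step left them, time stands still between calls to the robot, and variables do not carry over. Pictures are saved under pics/ and viewed, at most 10 in all, crops included, and the job is handed in when it is done.

Besides the shell and the picture viewer there is one more tool, called as name(argument=value, ...) on one line, values as JSON. jog_arm: Moves the arm, as the interface text tells. Shift numbers are shares of 50 cm and turn numbers shares of 1.5 rad, none past 1 either way. Its arguments: {"type":"object","properties":{"motion":{"type":"string"}},"required":["motion"]}

```bash
mkdir -p pics
python3 - <<'E'
from plant import *
import cv2, numpy as np
for c in ("scene","top"):
    f=grab_frame(c); cv2.imwrite(f"pics/{c}0.png",f["color"][:,:,::-1]); np.savez(f"/tmp/{c}.npz",**f)
    for t in ["coupler_center","coupler_mouth","dock","sleeve_a_top","spout_a","beaker_center","jar_center","dropper_center","manifold_a"]:
        print(c,t,[(round(d["p"],2),np.round(d["at"],3).tolist()) for d in place_of(c,t)][:5])
print(state())
E
```

```text
scene coupler_center [(0.92, [0.446, -0.152, 0.059]), (0.76, [0.476, -0.056, 0.045]), (0.66, [0.442, -0.26, 0.048])]
scene coupler_mouth [(0.9, [0.451, -0.154, 0.017]), (0.6, [0.479, -0.056, -0.002]), (0.17, [0.569, 0.08, 0.133])]
scene dock [(0.96, [0.45, -0.156, -0.003])]
scene sleeve_a_top [(0.54, [0.234, 0.326, 0.139]), (0.52, [0.524, 0.325, 0.133])]
scene spout_a [(0.79, [0.466, 0.392, 0.092]), (0.68, [0.591, 0.163, 0.095]), (0.59, [0.2, 0.4, 0.096]), (0.22, [0.448, -0.151, 0.013])]
scene beaker_center [(0.84, [0.593, 0.163, 0.048])]
scene jar_center [(0.65, [0.465, 0.387, 0.043])]
scene dropper_center [(0.6, [0.374, 0.18, 0.054])]
scene manifold_a [(0.88, [0.249, 0.333, 0.001]), (0.78, [0.531, 0.341, 0.003]), (0.58, [0.58, 0.082, 0.0])]
top coupler_center [(0.83, [0.45, -0.156, 0.059]), (0.66, [0.478, -0.056, 0.045]), (0.66, [0.439, -0.264, 0.045])]
top coupler_mouth [(0.77, [0.448, -0.15, 0.017]), (0.59, [0.436, -0.268, 0.003]), (0.46, [0.474, -0.055, -0.0])]
top dock [(0.93, [0.451, -0.155, -0.002])]
top sleeve_a_top [(0.7, [0.234, 0.326, 0.136]), (0.5, [0.522, 0.327, 0.131])
[... 535 characters left out ...]
nt_pos': array([-1.38002337e+00,  5.26943543e-02,  1.61291180e+00,  1.74218764e-05,
        1.47600249e+00, -1.18977859e-01]), 'joint_vel': array([-0.00041508,  0.00046644,  0.00079603, -0.00047086,  0.00087653,
       -0.00105216]), 'joint_efforts': array([ 5.42934340e-04, -3.93683338e+01, -3.70475614e+01, -1.81575706e-05,
        4.85061337e-04, -3.63684805e-06]), 'tool_pos': array([ 0.19052733, -0.59522601,  0.20640002]), 'tool_rot': array([-8.30041214e-06,  9.88030885e-01,  1.54256183e-01,  8.37932113e-06]), 'contact_force': array([-0.39400683, -0.1234697 , -0.05787096]), 'ft_torque': array([-0.00784694, -0.01711108,  0.00046057]), 'grasp_force': 0.0, 'gripper_width': 1.0015620035139534}
```

View pics/scene0.png

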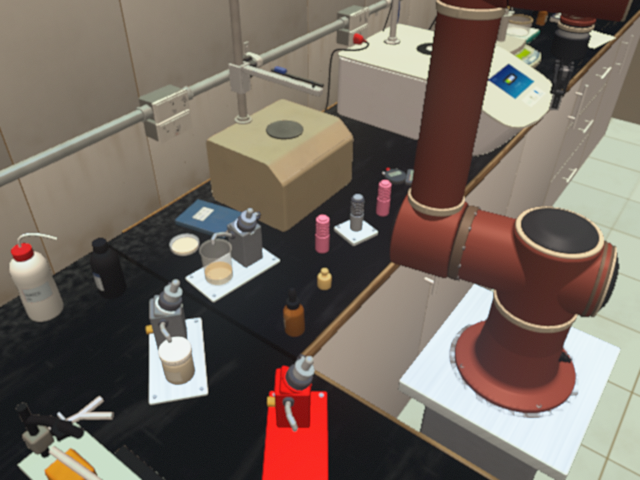

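View pics/top0.png

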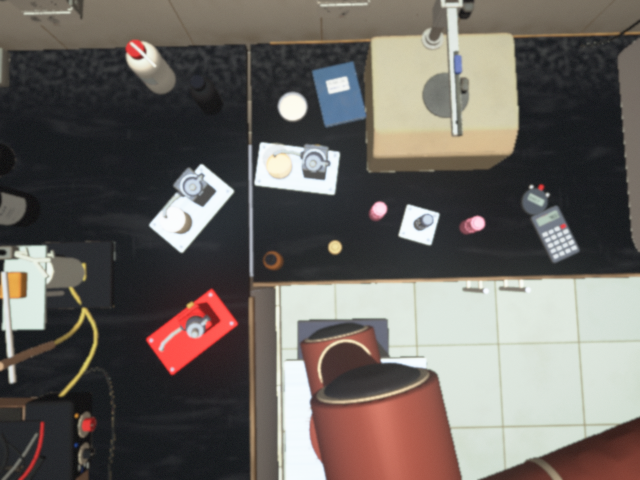

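The scene view has the grey coupler at (357,212) between two pink copies. The beaker (217,262) belongs to the manifold at (247,235), which is the right one (b). The jar (176,360) is on the left manifold. The red manifold is a look-alike. Next I'll fit the geometry from depth.

```bash
cat > h.py <<'E'
import numpy as np, cv2
from scipy.optimize import least_squares
def cloud(f):
    K,T,z=f["intrinsics"],f["world_from_camera"],f["range_z"]
    v,u=np.indices(z.shape)
    p=np.stack([(u-K[0,2])/K[0,0]*z,-(v-K[1,2])/K[1,1]*z,-z],-1)
    P=p@T[:3,:3].T+T[:3,3]; P[z==0]=9
    return P
def box(P,c,r,z0,z1):
    return (np.hypot(P[...,0]-c[0],P[...,1]-c[1])<r)&(P[...,2]>z0)&(P[...,2]<z1)
E
python3 - <<'E'
from h import *
for c in ("scene","top"):
    f=np.load(f"/tmp/{c}.npz"); P=cloud(f); C=f["color"].astype(int)
    print(c,"cam",f["world_from_camera"][:3,3].round(2))
    # plate b
    m=box(P,(.585,.115),.2,.004,.014)&(C.min(-1)>140)
    n,l,s,_=cv2.connectedComponentsWithStats(m.astype(np.uint8)); k=1+np.argmax(s[1:,4])
    q=P[l==k][:,:2]; r=cv2.minAreaRect(q.astype(np.float32)); print("plateB",r,len(q))
    # coupler
    for z0,z1 in((.045,.06),(.065,.1)):
        q=P[box(P,(.45,-.155),.03,z0,z1)]
        for R in(.0155,.0145):
            s=least_squares(lambda a:np.hypot(q[:,0]-a[0],q[:,1]-a[1])-R,[.45,-.155],loss="soft_l1",f_scale=.002)
            print("coupler",z0,R,s.x.round(4),s.cost,len(q))
    q=P[box(P,(.45,-.155),.03,.095,.13)];print("top z",np.median(q[:,2]),q.mean(0),len(q), np.median(P[box(P,(.45,-.155),.05,-.01,.02)],0))
    q=P[box(P,(.565,.08),.045,.12,.2)];print("nip n",len(q),q[:,2].max(),q[np.argmax(q[:,2])])
    np.save(f"/tmp/nip_{c}.npy",P[box(P,(.57,.082),.05,.09,.2)])
    # box height near
    q=P[(P[...,0]>.55)&(P[...,0]<.9)&(P[...,1]<.04)&(P[...,1]>-.3)&(P[...,2]>.05)&(P[...,2]<.5)];print("box",q.min(0),q.max(0))
    from scipy.spatial.transform import Rotation
E
python3 - <<'E'
import sys; sys.path.insert(0,".")
from h import *
# joint fit of nipple: tilt 22deg, sleeve R16 below face, post R7 above with ball end
t=np.radians(22)
def sd(q,x,y,z,yaw):
    a=np.array([-np.sin(t)*np.cos(yaw),-np.sin(t)*np.sin(yaw),np.cos(t)])
    d=q-[x,y,z]; h=d@a; r=np.linalg.norm(d-np.outer(h,a),axis=1)
    def cap(r,h,R,lo,hi):
        dr=r-R; dh=np.maximum(h-hi,lo-h)
        return np.minimum(np.maximum(dr,dh),0)+np.hypot(np.maximum(dr,0),np.maximum(dh,0))
    post=np.where(h>17,np.hypot(r,h-.017)-.007,r-.007); post=np.where(h>.017,np.hypot(r,h-.017)-.007,r-.007)
    return np.minimum(cap(r,h,.016,-.012,0),post)
for cs in (("scene",),("top",),("scene","top")):
    q=np.vstack([np.load(f"/tmp/nip_{c}.npy") for c in cs]); q=q[q[:,2]>.118]
    for y0 in(-.15,):
        s=least_squares(lambda a:sd(q,*a),[.569,.08,.133,y0],loss="soft_l1",f_scale=.002)
        print(cs,s.x.round(4),np.median(abs(s.fun)),len(q))
E
```

```text
scene cam [-0.11  0.77  0.83]
plateB ((0.586281418800354, 0.12058573216199875), (0.18757468461990356, 0.10743293166160583), 80.62408447265625) 1336
coupler 0.045 0.0155 [ 0.448  -0.1538] 6.239256637746653e-05 65
coupler 0.045 0.0145 [ 0.4472 -0.1529] 6.0707612420979285e-05 65
coupler 0.065 0.0155 [ 0.4486 -0.1553] 0.00021525559643110014 163
coupler 0.065 0.0145 [ 0.4479 -0.1543] 0.00020321191196472045 163
top z 0.10267524103697134 [ 0.44476499 -0.14935458  0.10306779] 104 [ 0.43785042 -0.13821835  0.01383628]
nip n 263 0.15954199762810095 [0.56024426 0.08358224 0.159542  ]
box [ 0.55368301 -0.29999975  0.05002086] [0.89994837 0.0399616  0.49863916]
top cam [0.33 0.06 1.09]
plateB ((0.5848589539527893, 0.12251260876655579), (0.1845107227563858, 0.10001637041568756), 81.30327606201172) 1481
coupler 0.045 0.0155 [ 0.4479 -0.1527] 4.6566253256198925e-06 30
coupler 0.045 0.0145 [ 0.4474 -0.1517] 3.926837380712626e-06 30
coupler 0.065 0.0155 [ 0.4482 -0.1536] 0.00024645295800677914 110
coupler 0.065 0.0145 [ 0.4477 -0.1526] 0.0001600153351448599 110
top z 0.10062767806665512 [ 0.44750654 -0.15117421  0.10061441] 144 [ 0.44573347 -0.14847264  0.00939482]
nip n 276 0.15788660624992124 [0.55887868 0.08533227 0.15788661]
box [ 0.55423701 -0.29999328  0.05000691] [0.89643277 0.03999916 0.3504398 ]
('scene',) [ 0.5668  0.0794  0.1357 -0.3299] 0.0018180280241929594 284
('top',) [ 0.5676  0.0795  0.1316 -0.3017] 0.0022018035269022146 302
('scene', 'top') [ 0.5675  0.0794  0.1334 -0.3381] 0.0023348653520675793 586
```

```bash
cat >> h.py <<'E'
from scipy.spatial.transform import Rotation as Ro
def down(yaw,tilt=0):
    "tool z = -(axis leaning to -x by tilt), x in the lean plane"
    c,s=np.cos(yaw),np.sin(yaw); X=np.array([c,s,0]); Z=np.array([0,0,1])
    a=-np.sin(tilt)*X+np.cos(tilt)*Z; x=np.cos(tilt)*X+np.sin(tilt)*Z
    return np.stack([x,np.cross(-a,x),-a],1)
def rel(s,pos,R):
    w,*v=s["tool_rot"]; R0=Ro.from_quat([*v,w]).as_matrix()
    return np.round(R0.T@(np.array(pos)-s["tool_pos"])/.5,4), np.round(Ro.from_matrix(R0.T@R).as_rotvec()/1.5,4)
E
python3 - <<'E'
from h import *; from plant import state
s=state(); print(rel(s,(.448,-.153,.19),down(-.155))); 
t=np.radians(22)
a=np.array([-np.sin(t)*np.cos(.155),np.sin(t)*np.sin(.155),np.cos(t)])
for c in("scene","top"):
    q=np.load(f"/tmp/nip_{c}.npy"); 
    p=q[q[:,2]>.14]; print(c,"post mean",p.mean(0).round(4),len(p)); 
    # axis line position in plane: project post pts to face height along axis
    g=p-np.outer((p[:,2]-.133)/a[2],a); 
    r=least_squares(lambda b:np.linalg.norm(np.cross(p-[b[0],b[1],.133],a),axis=1)-.007,[.565,.081],loss="soft_l1",f_scale=.001); print(r.x.round(4),np.median(abs(r.fun)))
E
```

```text
(array([ 0.76  , -0.6854,  0.0328]), array([-0.    , -0.    ,  0.3098]))
scene post mean [0.5628 0.0843 0.1486] 74
[0.5709 0.0797] 0.0021599445525805243
top post mean [0.5595 0.0832 0.1514] 44
[0.5654 0.0826] 0.0014173332623310304
```

jog_arm(motion="100 0.085 -0.077 0.004 0 0 0.04; 100 0.17 -0.154 0.008 0 0 0.08; 100 0.255 -0.231 0.012 0 0 0.12; 100 0.34 -0.308 0.016 0 0 0.16; 100 0.425 -0.385 0.02 0 0 0.2")

```text
time: 1.62
tool_pos: [0.3349, -0.3455, 0.1966]
tool_rot: [0.0, 1.0, 0.004, 0.0]
contact_force: [1.0, -1.1, -0.2]
gripper_width: 0.999
grasp_force: 0.0
```

Run:
```python
from h import *; from plant import state
s=state(); print(s["tool_pos"],s["time"],rel(s,(.448,-.153,.16),down(-.155)))
```

```text
[ 0.3349204  -0.34552641  0.19657238] 1.625 (array([ 0.2289, -0.3834,  0.0731]), array([ 0.0003, -0.0005,  0.1082]))
```

jog_arm(motion="100 0.057 -0.096 0.018 0 0 0.027; 100 0.114 -0.192 0.036 0 0 0.054; 100 0.171 -0.288 0.054 0 0 0.081; 100 0.229 -0.383 0.073 0 0 0.108; 100 0.229 -0.383 0.073 0 0 0.108")

```text
time: 2.25
tool_pos: [0.4475, -0.1513, 0.1591]
tool_rot: [-0.001, 0.997, -0.073, -0.001]
contact_force: [0.1, -1.1, 0.4]
gripper_width: 0.999
grasp_force: 0.0
```

Run:
```python
from h import *; from plant import *
s=state(); print(s["tool_pos"],s["time"],rel(s,(.448,-.153,.062),down(-.155)))
for c in("scene","top"):
    f=grab_frame(c); print(c,[(round(d["p"],2),np.round(d["at"],3).tolist()) for d in place_of(c,"coupler_center")][:3])
    cv2.imwrite(f"pics/{c}1.png",cv2.resize(f["color"][130:330,250:500,::-1],None,fx=3,fy=3))
```

```text
[ 0.44749205 -0.15130244  0.15905868] 2.25 (array([0.0017, 0.0034, 0.1941]), array([-0.0007,  0.0009,  0.0058]))
scene [(0.85, [0.474, -0.057, 0.049]), (0.69, [0.441, -0.259, 0.048]), (0.62, [0.447, -0.149, 0.06])]
top [(0.75, [0.44, -0.265, 0.047]), (0.74, [0.477, -0.057, 0.046]), (0.39, [0.566, 0.078, 0.135])]
```

jog_arm(motion="100 0.002 0.002 0.06 0 0 0.005; 100 0.002 0.002 0.12 0 0 0.005; 100 0.002 0.002 0.17 0 0 0.005; 100 0.002 0.002 0.194 0 0 0.005; 100 0.002 0.002 0.194 0 0 0.005")

```text
time: 3.08
tool_pos: [0.4471, -0.1562, 0.0625]
tool_rot: [-0.0, 0.997, -0.081, -0.001]
contact_force: [-0.6, 0.2, -0.4]
gripper_width: 1.003
grasp_force: 0.0
```

jog_arm(motion="0 0 0 0 0 0 0; 0 0 0 0 0 0 0; 0 0 0 0 0 0 0; 0 0 0 0 0 0 0; 0 0 0 0 0 0 0")

```text
time: 3.7
tool_pos: [0.4484, -0.1558, 0.0639]
tool_rot: [0.0, 0.997, -0.08, 0.001]
contact_force: [-0.4, 0.6, 5.4]
gripper_width: 0.301
grasp_force: 58.9
```

jog_arm(motion="0 0 0 -0.04 0 0 0; 0 0 0 -0.1 0 0 0; 0 0 0 -0.18 0 0 0; 0 0 0 -0.26 0 0 0; 0 0 0 -0.26 0 0 0")

```text
time: 4.32
tool_pos: [0.4494, -0.1566, 0.1961]
tool_rot: [0.001, 0.997, -0.08, 0.003]
contact_force: [0.3, 0.6, -0.9]
gripper_width: 0.304
grasp_force: 59.3
```

Run:
```python
from h import *; from plant import *
s=state(); print(s["tool_pos"],s["time"],s["gripper_width"],s["grasp_force"])
f=grab_frame("scene")
P=cloud(f); np.savez("/tmp/g.npz",**f)
print([(t,[(round(d["p"],2),np.round(d["at"],3).tolist()) for d in place_of("scene",t)][:3]) for t in("coupler_center","coupler_mouth")])
cv2.imwrite(f"pics/s2.png",cv2.resize(f["color"][100:280,180:420,::-1],None,fx=3.3,fy=3.3))
```

```text
[ 0.44939588 -0.15657406  0.19612146] 4.325 0.3041008543407057 59.33464050292969
[('coupler_center', [(0.87, [0.441, -0.258, 0.05]), (0.69, [0.477, -0.058, 0.047]), (0.62, [0.448, -0.152, 0.19])]), ('coupler_mouth', [(0.85, [0.477, -0.054, -0.004]), (0.6, [0.441, -0.26, 0.003]), (0.57, [0.452, -0.15, 0.148])])]
```

View pics/s2.png

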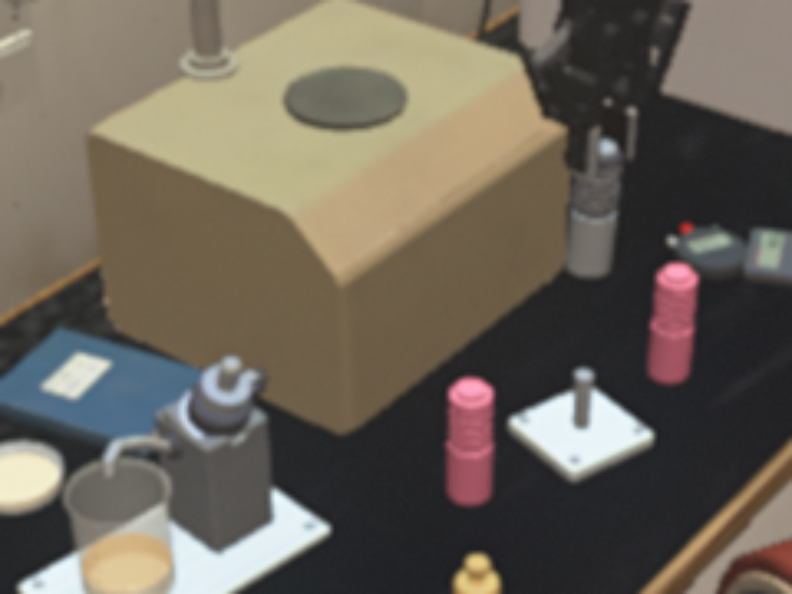

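Run:
```python
from h import *; from plant import *
f=np.load("/tmp/g.npz"); P=cloud(f)
q=P[box(P,(.449,-.155),.028,.140,.19)]
def fit(q,R,zr,x0):
    def fn(a):
        d=np.array([a[2],a[3],1]);d/=np.linalg.norm(d)
        return np.linalg.norm(np.cross(q-[a[0],a[1],zr],d),axis=1)-R
    r=least_squares(fn,[*x0,0,0],loss="soft_l1",f_scale=.0007);return r.x.round(4),np.median(abs(r.fun)),len(q)
print(fit(q[q[:,2]<.19],.0155,.15,(.449,-.155)), q[:,2].min())
# image-silhouette lateral check: project the TCP axis
s=state(); w,*v=s["tool_rot"];Rt=Ro.from_quat([*v,w]).as_matrix()
T=f["world_from_camera"];K=f["intrinsics"]
def proj(p):
    c=T[:3,:3].T@(np.array(p)-T[:3,3]); return K[0,2]+K[0,0]*c[0]/-c[2], K[1,2]+K[1,1]*c[1]/c[2]
for d in(0,.02,.048): print(d,np.round(proj(s["tool_pos"]+Rt[:,2]*d),1))
for n,p in (("mouth grip",[.448,-.1535,.014]),):print(proj(p))
m=[d for d in cut_out("scene","coupler_center")]
for d in m:
    vv,uu=np.nonzero(d["pixels"]); print(round(d["p"],2),uu.min(),uu.max(),vv.min(),vv.max(),[ (v,uu[vv==v].min(),uu[vv==v].max()) for v in range(vv.min(),vv.max()+1,4)])
```

```text
(array([ 0.4495, -0.1538, -0.0047, -0.0397]), np.float64(0.0011437549227008414), 222) 0.14994431542237574
0 [360.6 163.8]
0.02 [360.1 171.7]
0.048 [359.4 182.5]
(np.float64(355.60080976984847), np.float64(228.60286330696266))
0.65 316 329 215 251 [(215, np.int64(320), np.int64(325)), (219, np.int64(317), np.int64(328)), (223, np.int64(316), np.int64(329)), (227, np.int64(316), np.int64(328)), (231, np.int64(316), np.int64(328)), (235, np.int64(316), np.int64(328)), (239, np.int64(316), np.int64(329)), (243, np.int64(316), np.int64(329)), (247, np.int64(316), np.int64(328)), (251, np.int64(319), np.int64(325))]
0.61 377 392 180 215 [(180, np.int64(382), np.int64(389)), (184, np.int64(379), np.int64(392)), (188, np.int64(379), np.int64(391)), (192, np.int64(378), np.int64(390)), (196, np.int64(377), np.int64(390)), (200, np.int64(377), np.int64(389)), (204, np.int64(377), np.int64(389)), (208, np.int64(377), np.int64(388)), (212, np.int64(377), np.int64(388))]
```

Run:
```python
from h import *; from plant import *
f=np.load("/tmp/top.npz"); P=cloud(f)
for y in(-.1,-.05,-.02,0,.02,.04):
    print(y,[(round(x,2),round(float(np.median(q)),3) if len(q:=P[(abs(P[...,0]-x)<.008)&(abs(P[...,1]-y)<.008)][:,2]) else None) for x in np.arange(.5,.7,.02)])
s=state(); print(s["time"],rel(s,(.531,.0845,.222),down(-.155,np.radians(22))))
```

```text
-0.1 [(np.float64(0.5), -0.001), (np.float64(0.52), -0.001), (np.float64(0.54), -0.001), (np.float64(0.56), -0.002), (np.float64(0.58), 0.153), (np.float64(0.6), 0.171), (np.float64(0.62), 0.183), (np.float64(0.64), 0.184), (np.float64(0.66), 0.184), (np.float64(0.68), 0.184)]
-0.05 [(np.float64(0.5), -0.001), (np.float64(0.52), -0.001), (np.float64(0.54), -0.001), (np.float64(0.56), -0.001), (np.float64(0.58), 0.151), (np.float64(0.6), 0.17), (np.float64(0.62), 0.182), (np.float64(0.64), 0.184), (np.float64(0.66), 0.183), (np.float64(0.68), 0.184)]
-0.02 [(np.float64(0.5), -0.001), (np.float64(0.52), -0.001), (np.float64(0.54), -0.001), (np.float64(0.56), -0.002), (np.float64(0.58), -0.001), (np.float64(0.6), -0.001), (np.float64(0.62), -0.001), (np.float64(0.64), -0.001), (np.float64(0.66), -0.002), (np.float64(0.68), -0.001)]
0 [(np.float64(0.5), -0.001), (np.float64(0.52), -0.001), (np.float64(0.54), -0.001), (np.float64(0.56), -0.001), (np.float64(0.58), -0.002), (np.float64(0.6), -0.002), (np.float64(0.62), -0.001), (np.float64(0.64), -0.001), (np.float64(0.66), -0.001), (np.float64(0.68), -0.002)]
0.02 [(np.float64(0.5), -0.001), (np.float64(0.52), -0.001), (np.float64(0.54), -0.002), (np.float64(0.56), -0.001), (np.float64(0.58), -0.002), (np.float64(0.6), -0.001), (np.float64(0.62), -0.001), (np.float64(0.64), -0.001), (np.float64(0.66), -0.001), (np.float64(0.68), -0.001)]
0.04 [(np.float64(0.5), -0.001), (np.float64(0.52), -0.001), (np.float64(0.54), 0.006), (np.float64(0.56), 0.006), (np.float64(0.58), 0.008), (np.float64(0.6), 0.006), (np.float64(0.62), 0.007), (np.float64(0.64), -0.001), (np.float64(0.66), -0.001), (np.float64(0.68), -0.0)]
4.525 (array([ 0.0906, -0.4999, -0.0631]), array([-0.0003,  0.2587, -0.0033]))
```

jog_arm(motion="0 0.015 -0.08 -0.05 0 0.04 0; 0 0.035 -0.18 -0.075 0 0.1 0; 0 0.055 -0.29 -0.075 0 0.16 0; 0 0.075 -0.4 -0.07 0 0.22 -0.002; 0 0.0906 -0.5 -0.063 0 0.2587 -0.003")

```text
time: 5.15
tool_pos: [0.5311, 0.0857, 0.2219]
tool_rot: [0.015, 0.978, -0.076, 0.192]
contact_force: [0.4, -0.7, -0.7]
gripper_width: 0.307
grasp_force: 59.5
```

jog_arm(motion="0 0 0 0 0 0 0; 0 0 0 0 0 0 0; 0 0 0 0 0 0 0; 0 0 0 0 0 0 0; 0 0 0 0 0 0 0")

```text
time: 5.78
tool_pos: [0.5323, 0.0831, 0.2246]
tool_rot: [0.016, 0.978, -0.077, 0.192]
contact_force: [0.2, 0.2, -1.1]
gripper_width: 0.306
grasp_force: 59.6
```

```bash
cat >> h.py <<'E'
def proj(f,p):
    T=f["world_from_camera"];K=f["intrinsics"]
    c=T[:3,:3].T@(np.array(p)-T[:3,3]); return np.array([K[0,2]+K[0,0]*c[0]/-c[2], K[1,2]+K[1,1]*c[1]/c[2]])
E
python3 - <<'E'
from h import *; from plant import *
s=state(); w,*v=s["tool_rot"];R=Ro.from_quat([*v,w]).as_matrix(); a=-R[:,2]; M=s["tool_pos"]-a*.048
print(s["tool_pos"],a,M,s["time"])
ims=[]
for c in("scene","top"):
    f=grab_frame(c); np.savez(f"/tmp/{c}3.npz",**f)
    u0,v0=(proj(f,(.55,.08,.16))).astype(int)
    b=np.ascontiguousarray(f["color"][v0-40:v0+40,u0-40:u0+40,::-1]); b=cv2.resize(b,None,fx=5,fy=5,interpolation=cv2.INTER_CUBIC)
    for d in(.0,.04,.09): 
        p=((proj(f,M+a*(.045-d))-[u0-40,v0-40])*5).astype(int); cv2.circle(b,tuple(map(int,p)),3,(0,0,255),-1)
    ims.append(b)
    for t in("coupler_mouth","sleeve_a_top"): print(c,t,[(round(d["p"],2),np.round(d["at"],4).tolist()) for d in place_of(c,t)][:4])
cv2.imwrite("pics/near.png",np.hstack(ims))
E
```

```text
[0.53232841 0.08308336 0.22456972] [-0.37372576  0.05992677  0.92560134] [0.55026725 0.08020688 0.18014086] 5.775
scene coupler_mouth [(0.87, [0.4421, -0.2562, -0.0009]), (0.74, [0.4784, -0.0563, -0.0027]), (0.66, [0.5506, 0.088, 0.1827])]
scene sleeve_a_top [(0.65, [0.525, 0.3277, 0.1349]), (0.58, [0.2338, 0.3259, 0.1392])]
top coupler_mouth [(0.59, [0.4762, -0.0564, 0.0025]), (0.39, [0.5512, 0.0891, 0.1794])]
top sleeve_a_top [(0.55, [0.5227, 0.3234, 0.135]), (0.47, [0.2317, 0.3202, 0.1379]), (0.35, [0.5383, 0.3394, -0.0032])]
```

View pics/near.png

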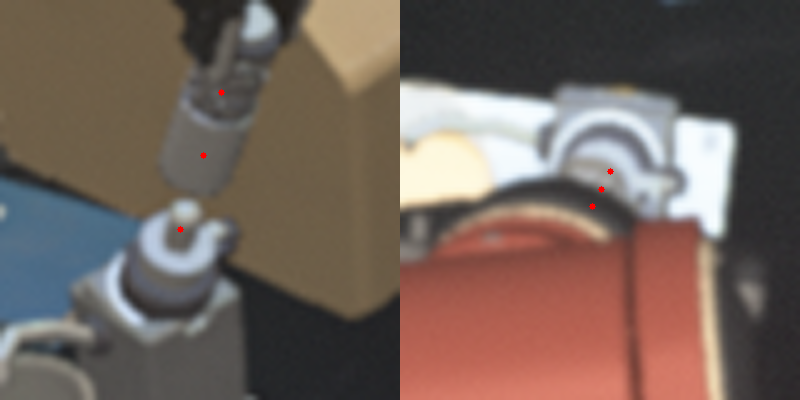

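The scene crop (left) shows the coupler mouth at about (193,185), in line with the post tip at (187,209). In the top crop (right) the arm hides the post. I'll overlay the model on the earlier unobstructed frames to check x.

```bash
cat > ov.py <<'E'
from h import *
t=np.radians(22); yaw=-.155
R=down(yaw,t); a=-R[:,2]
def ov(f,S,ctr,cyl,k=8,h=25):
    u0,v0=proj(f,ctr).astype(int)
    b=np.ascontiguousarray(f["color"][v0-h:v0+h,u0-h:u0+h,::-1]); b=cv2.resize(b,None,fx=k,fy=k,interpolation=cv2.INTER_CUBIC)
    for (Rr,hh,col) in cyl:
        pts=[(proj(f,S+a*hh+Rr*(np.cos(q)*R[:,0]+np.sin(q)*R[:,1]))-[u0-h,v0-h]+.5)*k for q in np.linspace(0,6.28,60)]
        cv2.polylines(b,[np.array(pts).astype(np.int32)],True,col,1)
    return b
if __name__=="__main__":
    S=np.array([.566,.0815,.133])
    cyl=[(.016,0,(0,0,255)),(.007,.017,(0,255,0))]
    cv2.imwrite("pics/ov.png",np.hstack([ov(np.load(f"/tmp/{c}.npz"),S,(.56,.08,.14),cyl) for c in("scene","top")]))
E
python3 ov.py
```

```text
(no output)
```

View pics/ov.png

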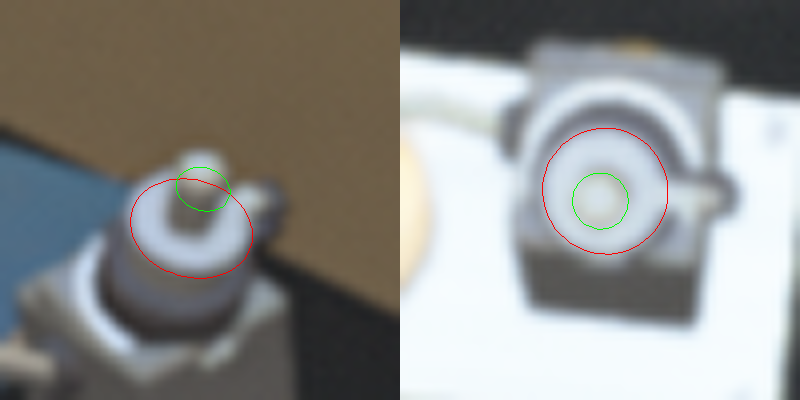

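The top overlay fits S=(.566,.0815). In the scene overlay the model sits about 3 mm low in the image, which looks like calibration error. I'll check the coupler the same way to get the camera-to-robot offset.

Run:
```python
import ov; from ov import *; from plant import state
ft=np.load("/tmp/top.npz"); fs=np.load("/tmp/scene.npz"); f3=np.load("/tmp/scene3.npz")
s=state(); w,*v=s["tool_rot"]
ov.R=down(0,0); ov.a=np.array([0,0,1.])
C=np.array([.4485,-.1560,.014]); cyl=[(.0155,0,(0,0,255)),(.0145,.085,(0,255,0)),(.0155,.04,(255,0,0))]
A=[ov.ov(ff,C,(.449,-.155,.06),cyl,k=8,h=25) for ff in(fs,ft)]
ov.R=Ro.from_quat([*v,w]).as_matrix(); ov.a=-ov.R[:,2]
M=s["tool_pos"]-.048*ov.a
B=ov.ov(f3,M,M+.03*ov.a,cyl,k=8,h=25)
cv2.imwrite("pics/ov2.png",cv2.resize(np.hstack(A+[B]),None,fx=.66,fy=.66,interpolation=cv2.INTER_AREA))
```

```text
Traceback (most recent call last):
AttributeError: 'function' object has no attribute 'ov'
```

Run:
```python
import ov as o; from h import *; from plant import state
ft=np.load("/tmp/top.npz"); fs=np.load("/tmp/scene.npz"); f3=np.load("/tmp/scene3.npz")
s=state(); w,*v=s["tool_rot"]
o.R=down(0,0); o.a=np.array([0,0,1.])
C=np.array([.4485,-.1560,.014]); cyl=[(.0155,0,(0,0,255)),(.0145,.085,(0,255,0)),(.0155,.04,(255,0,0))]
A=[o.ov(ff,C,(.449,-.155,.06),cyl,k=8,h=25) for ff in(fs,ft)]
o.R=Ro.from_quat([*v,w]).as_matrix(); o.a=-o.R[:,2]
M=s["tool_pos"]-.048*o.a
B=o.ov(f3,M,M+.03*o.a,cyl,k=8,h=25)
cv2.imwrite("pics/ov2.png",cv2.resize(np.hstack(A+[B]),None,fx=.66,fy=.66,interpolation=cv2.INTER_AREA))
```

```text
(no output)
```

View pics/ov2.png

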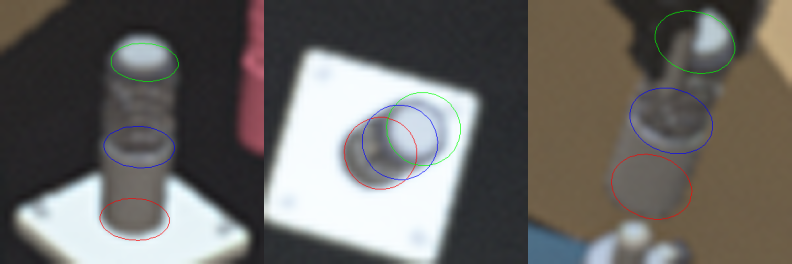

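Run:
```python
from h import *; from plant import state
f=np.load("/tmp/scene3.npz"); P=cloud(f)
s=state(); w,*v=s["tool_rot"]; R=Ro.from_quat([*v,w]).as_matrix(); M=s["tool_pos"]-.048*-R[:,2]
Q=(P-M)@R; h=-Q[...,2]
m=(np.hypot(Q[...,0],Q[...,1])<.03)&(h>-.02)&(h<.036)
q=np.c_[Q[m][:,:2],h[m]]
def fn(b):
    d=np.array([b[2],b[3],1]);d/=np.linalg.norm(d)
    return np.linalg.norm(np.cross(q-[b[0],b[1],0],d),axis=1)-.0155
for sc in(.0005,.001,.002):
    r=least_squares(fn,[0,0,0,0],loss="soft_l1",f_scale=sc); print("tool-frame mouth x,y, slopes",r.x.round(4),np.median(abs(r.fun)),len(q),"hmin",np.percentile(q[:,2],2))
# silhouette
vv,uu=np.nonzero(m)
G=[(x*.0155,y*.0155) for x,y in zip(np.cos(np.linspace(0,6.28,40)),np.sin(np.linspace(0,6.28,40)))]
for b in([0,0,0,0],r.x):
    pts=[proj(f,M+R@np.array([b[0]+b[2]*hh+x,b[1]+b[3]*hh+y,-hh])) for hh in np.linspace(0,.036,10) for x,y in G]
    mk=np.zeros((480*8,640*8),np.uint8); cv2.fillConvexPoly(mk,cv2.convexHull(((np.array(pts)+.5)*8).astype(np.int32)),1)
    print([(v,uu[vv==v].min(),uu[vv==v].max()+1,round(np.nonzero(mk[v*8+4])[0].min()/8,1) if mk[v*8+4].any() else 0,round(np.nonzero(mk[v*8+4])[0].max()/8,1) if mk[v*8+4].any() else 0) for v in range(vv.min(),vv.max()+1,2)])
```

```text
tool-frame mouth x,y, slopes [ 0.0007 -0.0023 -0.0019  0.0396] 0.0006927498074129901 177 hmin 0.003092181275677634
tool-frame mouth x,y, slopes [ 0.0007 -0.0023 -0.0026  0.0365] 0.0006949862732066325 177 hmin 0.003092181275677634
tool-frame mouth x,y, slopes [ 0.0007 -0.0022 -0.0022  0.0334] 0.0006917125690113803 177 hmin 0.003092181275677634
[(189, np.int64(248), np.int64(249), np.float64(248.5), np.float64(264.2)), (191, np.int64(248), np.int64(249), np.float64(248.0), np.float64(264.5)), (193, np.int64(247), np.int64(250), np.float64(247.4), np.float64(264.0)), (195, np.int64(246), np.int64(263), np.float64(246.9), np.float64(263.4)), (197, np.int64(246), np.int64(262), np.float64(246.4), np.float64(262.8)), (199, np.int64(245), np.int64(261), np.float64(245.9), np.float64(262.1)), (201, np.int64(245), np.int64(260), np.float64(245.9), np.float64(261.5)), (203, np.int64(246), np.int64(260), np.float64(246.8), np.float64(260.8)), (205, np.int64(249), np.int64(258), np.float64(248.6), np.float64(259.6))]
[(189, np.int64(248), np.int64(249), np.float64(247.9), np.float64(263.6)), (191, np.int64(248), np.int64(249), np.float64(247.2), np.float64(263.9)), (193, np.int64(247), np.int64(250), np.float64(246.6), np.float64(263.4)), (195, np.int64(246), np.int64(263), np.float64(246.0), np.float64(262.6)), (197, np.int64(246), np.int64(262), np.float64(245.4), np.float64(262.0)), (199, np.int64(245), np.int64(261), np.float64(244.8), np.float64(261.2)), (201, np.int64(245), np.int64(260), np.float64(244.8), np.float64(260.5)), (203, np.int64(246), np.int64(260), np.float64(245.5), np.float64(259.9)), (205, np.int64(249), np.int64(258), np.float64(247.4), np.float64(258.8))]
```

Run:
```python
from h import *
R=down(-.155,np.radians(22)); 
for c in("scene","scene3","top"):
    P=cloud(np.load(f"/tmp/{c}.npz")); S0=np.array([.568,.080,.133]); Q=(P-S0)@R; Q[...,2]*=-1
    # faces
    r=np.hypot(Q[...,0],Q[...,1]); 
    fc=Q[(r<.014)&(abs(Q[...,2])<.008)]; print(c,"face h",np.median(fc[:,2]).round(4) if len(fc) else 0,len(fc))
    for lo,hi,Rr,rm in((.008,.018,.007,.014),(-.010,-.002,.016,.022)):
        q=Q[(r<rm)&(Q[...,2]>lo)&(Q[...,2]<hi)][:,:2]
        s=least_squares(lambda b:np.hypot(q[:,0]-b[0],q[:,1]-b[1])-Rr,[0,0],loss="soft_l1",f_scale=.0007); print(lo,s.x.round(4),np.median(abs(s.fun)).round(4),len(q))
```

```text
scene face h 0.0039 85
0.008 [-0.0004  0.0005] 0.0006 18
-0.01 [0.0015 0.0019] 0.0012 29
scene3 face h 0.0035 77
0.008 [-0.0007 -0.0001] 0.0006 25
-0.01 [0.0012 0.0015] 0.0011 36
top face h 0.0001 102
0.008 [-0.0024 -0.0019] 0.0001 7
-0.01 [-0.0058  0.001 ] 0.0025 33
```

The held coupler leans about 0.037 rad about tool x, and its axis is nearly on the nipple. I'll correct the lean and come down 20 mm.

jog_arm(motion="0 -0.0036 -0.0036 0 -0.0247 0 0; 0 -0.0036 -0.0036 0.01 -0.0247 0 0; 0 -0.0036 -0.0036 0.025 -0.0247 0 0; 0 -0.0036 -0.0036 0.04 -0.0247 0 0; 0 -0.0036 -0.0036 0.04 -0.0247 0 0")

```text
time: 6.7
tool_pos: [0.5378, 0.0845, 0.2037]
tool_rot: [0.034, 0.978, -0.08, 0.19]
contact_force: [-0.1, 0.1, -1.6]
gripper_width: 0.304
grasp_force: 59.7
```

```bash
cat > look.py <<'E'
from h import *; from plant import *; import sys
f=grab_frame("scene"); P=cloud(f); s=state(); w,*v=s["tool_rot"]; R=Ro.from_quat([*v,w]).as_matrix(); M=s["tool_pos"]-.048*-R[:,2]
Q=(P-M)@R; h=-Q[...,2]; m=(np.hypot(Q[...,0],Q[...,1])<.024)&(h>float(sys.argv[1]))&(h<.036); q=np.c_[Q[m][:,:2],h[m]]
def fn(b):
    d=np.array([b[2],b[3],1]);d/=np.linalg.norm(d)
    return np.linalg.norm(np.cross(q-[b[0],b[1],0],d),axis=1)-.0155
b=least_squares(fn,[0,0,0,0],loss="soft_l1",f_scale=.001).x
R0=down(-.155,np.radians(22)); S=np.array([.568,.080,.133])
ax=R@np.array([b[2],b[3],-1]); mw=M+R@np.array([b[0],b[1],0])
print("fit",b.round(4),len(q),"hmin",np.percentile(q[:,2],2).round(4)); print("mouth in nipple frame x,y,h",((mw-S)@R0*[1,1,-1]).round(4),"axis",(ax@R0).round(3),"tool axis",(R[:,2]@R0).round(3),"robot M",((M-S)@R0*[1,1,-1]).round(4)); print(s["time"],s["contact_force"].round(1),s["ft_torque"].round(2))
cv2.imwrite(f"pics/l{s['time']:.2f}.png",cv2.resize(f["color"][150:270,190:290,::-1],None,fx=5,fy=5,interpolation=cv2.INTER_CUBIC)[:600])
E
python3 look.py 0.0
```

```text
fit [-0.0002 -0.0025 -0.001   0.0178] 163 hmin 0.0021
mouth in nipple frame x,y,h [-0.0014 -0.0006  0.0295] axis [-0.004 -0.021 -1.   ] tool axis [0.003 0.038 0.999] robot M [-0.0012  0.0019  0.0296]
6.75 [ 0.2  0.4 -1.3] [ 0.09  0.27 -0.01]
```

jog_arm(motion="0 0.002 0.001 0.006 0.007 0 0; 0 0.002 0.001 0.012 0.007 0 0; 0 0.002 0.001 0.018 0.007 0 0; 0 0.002 0.001 0.024 0.007 0 0; 0 0.002 0.001 0.03 0.007 0 0")

```text
time: 7.38
tool_pos: [0.5447, 0.0828, 0.1915]
tool_rot: [0.028, 0.978, -0.079, 0.191]
contact_force: [-0.1, 0.0, -1.2]
gripper_width: 0.305
grasp_force: 59.7
```

```bash
python3 look.py 0.003; ls -t pics|head -1
```

```text
fit [ 0.0009 -0.0033 -0.0106  0.0574] 149 hmin 0.0046
mouth in nipple frame x,y,h [ 0.0009 -0.0011  0.0145] axis [-0.014  0.03  -1.001] tool axis [0.003 0.028 1.   ] robot M [-0.      0.0023  0.0146]
7.425 [-0.2  0.2 -2.7] [ 0.07  0.29 -0.05]
l7.42.png
```

View pics/l7.42.png

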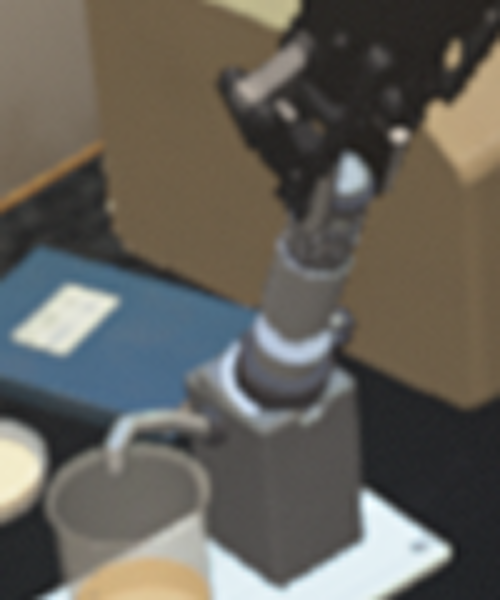

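The coupler is on the post and in line with it, with its mouth at (295,325) just above the sleeve face at (290,350), and nothing is binding. Next I'll press.

jog_arm(motion="0 0 0 0.006 0 0 0; 0 0 0 0.012 0 0 0; 0 0 0 0.018 0 0 0; 0 0 0 0.024 0 0 0; 0 0 0 0.03 0 0 0")

```text
time: 8.05
tool_pos: [0.5508, 0.0816, 0.179]
tool_rot: [0.028, 0.978, -0.079, 0.192]
contact_force: [-3.7, 0.9, 5.2]
gripper_width: 0.303
grasp_force: 60.5
```

```bash
python3 look.py 0.003
```

```text
fit [-0.0013 -0.0033  0.0482  0.053 ] 152 hmin 0.0042
mouth in nipple frame x,y,h [ 0.0002 -0.0009  0.0009] axis [ 0.043  0.026 -1.001] tool axis [0.005 0.027 1.   ] robot M [0.0015 0.0024 0.001 ]
8.1 [-4.1  0.4  5.8] [ 0.09  0.52 -0.05]
```

jog_arm(motion="0 0 0 0.004 0 0 0; 0 0 0 0.008 0 0 0; 0 0 0 0.012 0 0 0; 0 0 0 0.016 0 0 0; 0 0 0 0.018 0 0 0")

```text
time: 8.72
tool_pos: [0.5538, 0.081, 0.1698]
tool_rot: [0.028, 0.978, -0.079, 0.192]
contact_force: [-2.9, 3.0, 4.8]
gripper_width: 0.306
grasp_force: 60.4
```

```bash
python3 look.py 0.003
```

```text
fit [-0.0004 -0.0035  0.0134  0.0694] 147 hmin 0.0043
mouth in nipple frame x,y,h [ 0.0005 -0.0009 -0.0086] axis [ 0.009  0.043 -1.002] tool axis [0.005 0.027 1.   ] robot M [ 0.0009  0.0025 -0.0085]
8.775 [-2.6  2.5  3.7] [0.37 0.35 0.1 ]
```

jog_arm(motion="0 0 -0.001 0.002 -0.006 0 0; 0 0 -0.002 0.004 -0.013 0 0; 0 0 -0.002 0.006 -0.013 0 0; 0 0 -0.002 0.008 -0.013 0 0; 0 0 -0.002 0.008 -0.013 0 0")

```text
time: 9.4
tool_pos: [0.5562, 0.0816, 0.1698]
tool_rot: [0.038, 0.977, -0.08, 0.192]
contact_force: [-13.5, 3.7, 17.7]
gripper_width: 0.299
grasp_force: 62.2
```

```bash
python3 look.py 0.003
```

```text
fit [-0.0025 -0.0033  0.0379  0.053 ] 150 hmin 0.0036
mouth in nipple frame x,y,h [ 0.0006 -0.0009 -0.0095] axis [ 0.03   0.006 -1.002] tool axis [0.007 0.047 0.999] robot M [ 0.0031  0.0024 -0.0094]
9.45 [-12.8   2.5  16.7] [ 0.2   1.16 -0.05]
```

jog_arm(motion="0 -0.002 0 -0.001 0 0 0; 0 -0.003 0 -0.002 0 0 0; 0 -0.003 0 -0.002 0 0 0; 0 -0.003 0 -0.002 0 0 0; 0 -0.003 0 -0.002 0 0 0")

```text
time: 10.07
tool_pos: [0.5546, 0.0819, 0.1691]
tool_rot: [0.038, 0.977, -0.08, 0.192]
contact_force: [-6.9, 2.6, 11.6]
gripper_width: 0.308
grasp_force: 61.4
```

```bash
python3 look.py 0.003; ls -t pics|head -1
```

```text
fit [-0.0012 -0.0032  0.0319  0.0505] 144 hmin 0.0042
mouth in nipple frame x,y,h [ 0.0002 -0.0007 -0.0095] axis [ 0.024  0.004 -1.001] tool axis [0.008 0.047 0.999] robot M [ 0.0014  0.0025 -0.0094]
10.125 [-7.4  2.2 12. ] [0.2  0.59 0.01]
l10.12.png
```

View pics/l10.12.png

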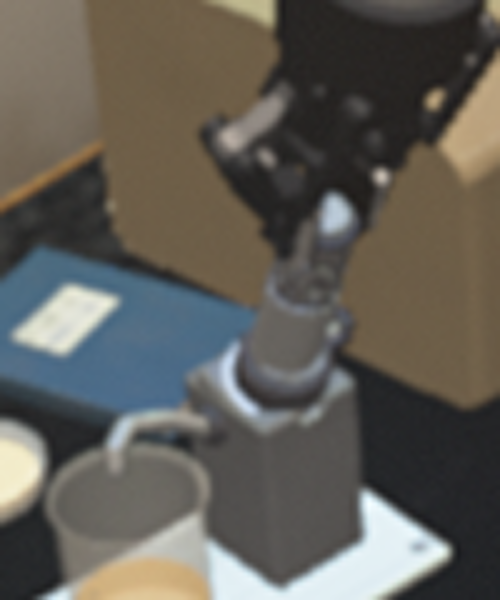

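The coupler is square and flush on the sleeve, which is pressed down at (285,385). The beaker hasn't moved, so I'm handing the job in.

```bash
python3 -c "
from plant import *; print(job_done())"
```

```text
the job is handed in; nothing more can be done
None
```

I handed the job in with the coupler gripped and pressed squarely onto the right manifold (the one with the beaker), its sleeve snapped and apparently fully home, held with about 14 N; no verdict was returned.

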